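# Measure an aluminium tube block on the bench height gauge

### The job

We need the height of the aluminium tube block before it goes on the pipetting robot. First lay it flat on the height gauge's table, long side flush against the fence, with the middle of its plain undrilled end under the gauge foot, and let go of it while the foot is still up. Then bring the gauge head gently down until the foot stands on the block and the needle points into the green sector at the top of the dial, never running the foot to the end of its travel, and leave it standing there without disturbing the things round about.

Things in the scene. Friction and masses are not known exactly. Their poses are not given: they have to be found in the camera images.
- gauge: Bench height gauge, heavy, fixed. Origin: on the bench straight below the foot; x points to the fence, y to the column, z up. Grey base plate x -62 to 62, y -115 to 175, its top at z 24 mm. Bright column, 26 mm thick, at y 140, 296 mm high. On the base a bright steel work table, x -30 to 34, y -111 to 23; the last user set its height, which is NOT reported: its top is between z 40 and 52 mm.
- fence_line (a point): Point of the base's top (z 24 mm) straight below the middle of the fence face. The fence is a dark steel strip fixed along the table's far (+x) edge: its face is the plane x = 23 mm of the gauge, from y -111 to 23 mm, and it stands 14 mm above the table top, whatever the table's height. Block laid flush: its long side in this plane.
- head_knob (a point): Middle of the black knob on the gauge head: 24 mm thick, 34 mm tall, upright; its top is 16 mm above this point, the arm 27 mm below. Take it from above, closing along the gauge's x: the dial case (58 mm wide, 20 mm thick, facing the robot) begins 33 mm away in -y, the column's collar 53 mm away in +y. The head slides on the column, is stiff (9 N) and stays where left.
- gauge_head (a joint): How far the gauge head has been lowered from its highest position, m, 0 to 0.105; grows downward. At 0 the knob point is 241 mm above the bench.
- foot_tip (a point): Middle of the flat underside of the gauge foot, a steel pad 12 mm across on a sprung rod that comes out of the stem under the dial. With the foot fully out this point is 88 mm below the knob point (and 62 mm from it in the gauge's -y).
- gauge_foot (a joint): How far the foot is pushed up into the head, m, 0 (fully out) to 0.024 (end of its travel), against a spring of 1.7 N at 0 and 4.5 N at the end. The red needle turns with it, clockwise: lower left at 0, straight up at 0.012, lower right at 0.024; the green sector is 0.009 to 0.015.
- tube_block: Aluminium tube block, loose, lying flat, wells up: 46 (x) by 160 (y) mm, some 40 mm tall (its exact height is what is to be measured), about 0.6 kg. Origin: middle of its underside. Five wells 18 mm wide run along y from -75 to 39 mm; from y 39 to 80 mm it is plain and undrilled, the middle of that end is at y = 60. That end comes under the foot, so the block's y must point to the column.
- tip_box_a: Light blue pipette-tip box with clear lid, 105 x 125 x 104 mm; a bystander. Origin under its middle.
- rack_green: Red tube rack with yellow-green microtubes, 223 x 76 x 53 mm, long along its x; a bystander. Origin under its middle.
- weigh_boat: White hexagonal weighing dish, 62 x 72 x 10 mm; a bystander. Origin under its middle.
- petri_1: Lower of two stacked clear dishes, 72 mm across, 14 mm high; a bystander. Origin under its middle.
- petri_2: Upper of the two stacked clear dishes, 72 mm across, 14 mm high; a bystander. Origin under its middle.

How it is judged:
By the outcome, as a careful person would: the job done as asked, in the order asked, and still so for the second after the job is handed in, with the robot touching nothing.
It also fails if it takes over 64 s, if anything falls off the work surface, if the arm or the gripper's body presses on something with over 40 N, if the wrist force passes 120 N, or if a joint passes its speed limit or range.

### The arm

A 6-joint arm with a two-finger parallel gripper is mounted at the origin on a cart in front of the work surface, level with it; the furniture and walls round the work are solid. World frame = base frame: x ahead of the robot, y to its left, z up, the work surface at z = 0. Lengths are in mm, angles in rad, forces in N, time in s.
With the tool pointing down it reaches from about 350 to 950 mm from the base axis. Payload 17.4 kg.
Tool frame: the origin (TCP) lies on the centre line of the jaws, within the pads' length; the fingertips stand 17 mm ahead of it and the grasp point (between the pads) lies 2 mm behind it (ctrl.tip_extent is the distance from the TCP to the fingertips, in mm); z points along the fingers, y is the line along which they close (so a half turn about z gives the same grasp; the last joint's range is limited). The gripper opens to 93 mm and grips with 3 to 60 N. Pads are 15 mm wide; open, the fingers measure 128 mm over their backs; the gripper's body (75 mm by 188 mm) begins 65 mm behind the grasp point.
Start: joints at [1.292, 0.116, 1.442, -0, 1.584, -0.038], TCP at [160.982, 655.528, 235.646] pointing down, gripper open.
Joint ranges: [-2.83, 2.83], [-0.83, 2.19], [0.07, 2.5], [-1.14, 4.28], [0.01, 3], [-2.97, 2.97]. Speed limits (rad/s): [1.89, 1.89, 2.22, 3.14, 3.14, 3.14].

### API

Orientations are given as a 3x3 rotation matrix whose columns are the frame's x, y, z axes.
In Python, from bench import ctrl, kin, telemetry, viewer, workorder gives the robot as it stands. Calls block until the motion is done:
- ctrl.move_to(position, orientation): joint-space move of the TCP to a pose.
- ctrl.line_to(position, rot=None, vel=150, stop_force=None): straight line of the TCP; rot=None keeps the orientation; vel is the mean speed in mm/s. With stop_force (N) it stops when the force on the tool has changed by that much, and returns True; else False.
- ctrl.move_j(angles): joint-space move.
- ctrl.move_gripper(opening, effort=None): finger opening in mm; effort is the grip in N (None keeps the last); returns when the fingers have stopped.
- ctrl.wait(seconds).
- kin.solve_ik(position, orientation): joint angles nearest the present ones, or None.
- telemetry.observe(): the state.
- viewer.read_camera(name): name is "scene" or "side" or "wrist"; returns (picture, depth): 420x560x3 uint8, red, green, blue; 420x560 float32, mm along the optical axis (not along the pixel's ray), 0 where there is no reading.
- viewer.camera_model(name): a dict with "K" (3x3 intrinsics, pixels), "extrinsics" (4x4, takes a point from camera to world coordinates); the wrist camera has in their place "mount" (4x4, takes a point from camera to tool coordinates, whose origin is the TCP and whose axes are the flange's). Camera axes: x right, y down, z forward; pixel columns grow to the right and rows downward; lengths in mm; the calibration is good to about 2 mm. A picture is of the moment at which its call begins: read the wrist's pose just before it. camera_model takes no time and is no camera call.
A pose or a line that the arm cannot do raises ctrl.Unreachable and nothing moves.
- workorder.job_done(): hands the job in; it is judged then, once.
The state is a dict: "t": time; "joints": joint angles; "qd": joint speeds; "tau": joint torques, N m; "tcp_pos": TCP position; "tcp_rot": TCP orientation; "force": force on the tool from outside, world axes, zero at the start; "moment": the same for the moment, N m; "opening": finger opening in mm; "gripper_force": force on a finger pad.
Only numpy, scipy, OpenCV 4.12 (cv2) and the standard library are available. Lean on these libraries where they do the work, as an engineer would, in place of code of your own. Each camera call takes 0.05 s, during which the arm holds its last target. There are 200 camera calls.

## Working session

There is one attempt and no reset: what is moved stays moved. The work goes in short steps, each a Python script; the robot and the scene stay as the last script left them, time stands still between calls to the robot, and variables do not carry over. Pictures are saved under pics/ and viewed, at most 13 in all, crops included, and the job is handed in when it is done.

```bash
ls; mkdir -p pics
python3 - <<'E'
from bench import ctrl, kin, telemetry, viewer, workorder
import cv2, numpy as np
s=telemetry.observe(); print(s['t'],s['tcp_pos'],s['tcp_rot'],s['opening'])
for n in ("scene","side"):
    p,d=viewer.read_camera(n); cv2.imwrite(f"pics/{n}0.png",p[:,:,::-1]); np.savez(f"{n}0.npz",p=p,d=d)
    m=viewer.camera_model(n); print(n,m["K"],m["extrinsics"])
print(viewer.camera_model("wrist"))
E
```

```text
pics
0.0 [160.92930761 655.34529331 234.88938758] [[-9.71152239e-01  2.38460137e-01 -3.03214783e-04]
 [ 2.38460328e-01  9.71151586e-01 -1.12663345e-03]
 [ 2.58103516e-05 -1.16643729e-03 -9.99999319e-01]] 93.15978100763637
scene [[461.41565111   0.         275.88877801]
 [  0.         461.41565111 202.91551766]
 [  0.           0.           1.        ]] [[ 7.88322952e-01 -3.86321479e-01  4.78855550e-01 -6.45633125e+01]
 [-6.15258209e-01 -4.97593970e-01  6.11438940e-01 -5.58232274e+02]
 [ 2.06363852e-03 -7.76631158e-01 -6.29952209e-01  8.61283454e+02]
 [ 0.00000000e+00  0.00000000e+00  0.00000000e+00  1.00000000e+00]]
side [[404.77692368   0.         282.67494463]
 [  0.         404.77692368 208.34862747]
 [  0.           0.           1.        ]] [[ 8.50827800e-01 -2.68737979e-01  4.51521820e-01  1.05443980e+02]
 [-5.25213246e-01 -4.09464400e-01  7.45982541e-01 -5.63162306e+02]
 [-1.55917293e-02 -8.71847925e-01 -4.89528440e-01  5.85228680e+02]
 [ 0.00000000e+00  0.00000000e+00  0.00000000e+00  1.00000000e+00]]
{'K': array([[318.96480141,   0.        , 280.86328343],
       [  0.        , 318.96480141, 207.32729903],
       [  0.        ,   0.        ,   1.        ]]), 'mount': array([[-3.42266228e-05, -9.69158501e-01, -2.46438227e-01,
         6.87777510e+01],
       [ 9.99999848e-01,  1.02352781e-04, -5.41404177e-04,
         5.07540240e-01],
       [ 5.49930098e-04, -2.46438208e-01,  9.69158350e-01,
        -1.50586843e+02],
       [ 0.00000000e+00,  0.00000000e+00,  0.00000000e+00,
         1.00000000e+00]])}
```

View pics/scene0.png

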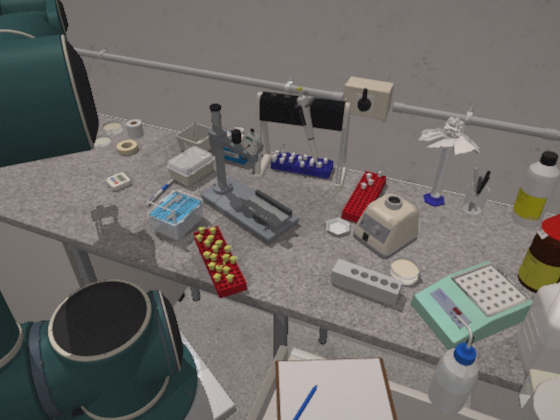

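View pics/side0.png

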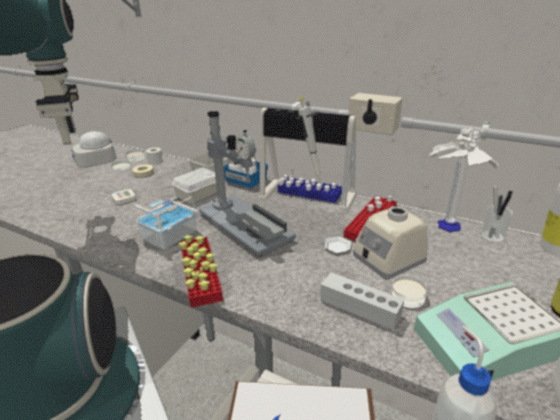

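The scene view shows the gauge column at about (222,150), with its base running to (297,225). The block is at (367,282) with its plain end at the left (340,272), and petri dishes sit at (405,270). The side view shows the block at (362,300) and the gauge base from (205,210) to (290,240). Next I'll convert the depth to world points.

```bash
cat > h.py <<'E'
from bench import ctrl, kin, telemetry, viewer, workorder
import cv2, numpy as np
def cloud(d,K,T):
    v,u=np.mgrid[:d.shape[0],:d.shape[1]]
    P=np.stack([(u-K[0,2])/K[0,0]*d,(v-K[1,2])/K[1,1]*d,d],-1)
    W=P@T[:3,:3].T+T[:3,3]; W[d<=0]=np.nan
    return W
def load(n):
    f=np.load(n+"0.npz"); m=viewer.camera_model(n); return f['p'],cloud(f['d'].astype(float),m['K'],m['extrinsics'])
def project(n,X):
    m=viewer.camera_model(n); T=np.linalg.inv(m['extrinsics']); c=T[:3,:3]@np.array(X)+T[:3,3]; q=m['K']@c; return q[:2]/q[2]
E
python3 - <<'E'
from h import *
for n in("scene","side"):
    p,W=load(n)
    pts={'scene':[(367,275),(340,268),(395,292),(222,200),(215,108),(237,137),(270,225),(275,208),(256,203),(290,228),(240,260)],
         'side':[(360,290),(330,282),(395,305),(214,116),(232,143),(245,150),(262,232),(268,218),(285,243),(200,270)]}[n]
    for u,v in pts: print(n,u,v,np.round(W[v,u]),p[v,u])
    # top view: 1.5mm per px, height colour
    x,y,z=W[...,0],W[...,1],W[...,2]
    ok=(z>3)&(z<320)
    top=np.zeros((500,800,3),np.uint8)
    # cols: y from 600 to -200 ; rows: x 900->400
    c=np.round((600-y)).astype(float);r=np.round(900-x)
    ok&=(c>=0)&(c<799)&(r>=0)&(r<499)
    hue=cv2.applyColorMap(np.clip(z*3,0,255).astype(np.uint8),cv2.COLORMAP_JET)
    for dr in(0,1):
        for dc in (0,1): top[r[ok].astype(int)+dr,c[ok].astype(int)+dc]=hue[ok]
    cv2.imwrite(f"pics/top_{n}.png",top)
E
```

```text
scene 367 275 [ 564. -107.   39.] [100  98  96]
scene 340 268 [527. -53.  43.] [177 173 170]
scene 395 292 [ 572. -185.   44.] [172 168 166]
scene 222 200 [456. 359.  26.] [131 133 137]
scene 215 108 [479. 393. 299.] [35 35 35]
scene 237 137 [495. 320. 241.] [24 25 25]
scene 270 225 [499. 187.  26.] [70 70 71]
scene 275 208 [533. 209.  54.] [121 120 119]
scene 256 203 [506. 260.  53.] [107 108 105]
scene 290 228 [552. 166.   1.] [72 69 68]
scene 240 260 [373. 148.   3.] [107 101  99]
side 360 290 [ 566. -100.   36.] [128 129 124]
side 330 282 [526. -53.  41.] [211 213 204]
side 395 305 [ 595. -168.   34.] [122 121 117]
side 214 116 [485. 393. 289.] [47 50 47]
side 232 143 [496. 320. 236.] [19 16 22]
side 245 150 [499. 254. 238.] [141 144 133]
side 262 232 [495. 180.  50.] [97 99 96]
side 268 218 [538. 226.  53.] [65 68 63]
side 285 243 [548. 160.   9.] [83 83 84]
side 200 270 [312. 127.  45.] [141 127  73]<stdin>:14: RuntimeWarning: invalid value encountered in cast
```

View pics/top_scene.png

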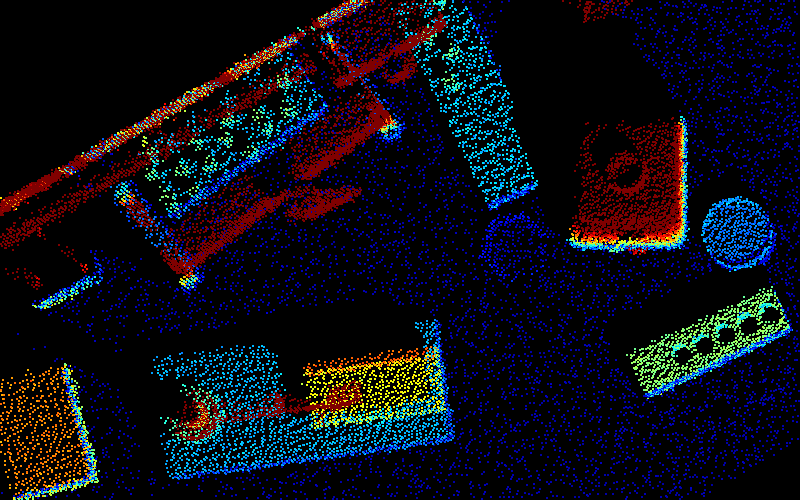

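The top-down map (1 px/mm, x=900−row, y=600−col) shows the block with its plain end at about (640,375) and its far end at (780,300). The gauge base spans columns 155–455, the table (yellow) is at columns 305–445, and the fence is along row 355. Next come the fits.

```bash
cat >> h.py <<'E'
def rect(P):
    (c,s,a)=cv2.minAreaRect(P.astype(np.float32)); return np.round(c,1),np.round(s,1),round(a,2)
def trimrect(P,th0,q=1.0):
    "extent of points along axes at yaw th (refined to min area near th0) using percentiles"
    best=None
    for th in th0+np.linspace(-.06,.06,61):
        R=np.array([[np.cos(th),-np.sin(th)],[np.sin(th),np.cos(th)]]); L=P@R
        lo,hi=np.percentile(L,q,0),np.percentile(L,100-q,0); A=np.prod(hi-lo)
        if best is None or A<best[0]: best=(A,th,R@((lo+hi)/2),hi-lo)
    return best[1:]
E
python3 - <<'E'
from h import *
for n in("scene","side"):
    p,W=load(n); F=W.reshape(-1,3); F=F[np.isfinite(F).all(1)]; x,y,z=F.T
    bench=F[(abs(z)<12)&(x>420)&(x<500)&(y>-100)&(y<120)]; print(n,'bench z',np.median(bench[:,2]))
    b=F[(x>480)&(x<640)&(y>-210)&(y<-10)&(z>28)&(z<60)]
    zt=np.median(b[b[:,2]>38][:,2]); t=b[abs(b[:,2]-zt)<4]
    print(' block top z',zt,trimrect(t[:,:2],.45),rect(t[:,:2]))
    g=F[(x>400)&(x<580)&(y>130)&(y<460)&(z<70)]
    h,e=np.histogram(g[:,2],np.arange(8,70,2)); print(' gz',dict(zip(e,h)))
    bs=g[(g[:,2]>12)&(g[:,2]<70)]; print(' base',trimrect(bs[:,:2],.133,.3))
    th=.133; R=np.array([[np.cos(th),-np.sin(th)],[np.sin(th),np.cos(th)]])
    k=F[(z>200)&(z<262)&(y>295)&(y<345)&(x>440)&(x<540)]; print(' knob',len(k),k.min(0),k.max(0),np.median(k,0), np.percentile(k[:,2],98))
    c=F[(z>285)&(y>350)&(y<440)&(x>440)&(x<540)]; print(' coltop',len(c),np.median(c,0),c.max(0))
E
```

```text
scene bench z 1.9042136630299638
 block top z 43.54915736862722 (np.float64(0.44), array([ 558.85104841, -108.66618511]), array([ 48.72838433, 157.59343164])) (array([ 558.7, -108.7]), array([ 52.2, 159.9]), 25.12)
 gz {np.int64(8): np.int64(9), np.int64(10): np.int64(22), np.int64(12): np.int64(28), np.int64(14): np.int64(55), np.int64(16): np.int64(44), np.int64(18): np.int64(54), np.int64(20): np.int64(76), np.int64(22): np.int64(214), np.int64(24): np.int64(635), np.int64(26): np.int64(573), np.int64(28): np.int64(184), np.int64(30): np.int64(54), np.int64(32): np.int64(20), np.int64(34): np.int64(24), np.int64(36): np.int64(54), np.int64(38): np.int64(53), np.int64(40): np.int64(27), np.int64(42): np.int64(21), np.int64(44): np.int64(33), np.int64(46): np.int64(37), np.int64(48): np.int64(55), np.int64(50): np.int64(188), np.int64(52): np.int64(312), np.int64(54): np.int64(150), np.int64(56): np.int64(37), np.int64(58): np.int64(22), np.int64(60): np.int64(29), np.int64(62): np.int64(32), np.int64(64): np.int64(43), np.int64(66): np.int64(82)}
 base (np.float64(0.137), array([50
[... 1047 characters left out ...]
35), np.int64(44): np.int64(42), np.int64(46): np.int64(39), np.int64(48): np.int64(209), np.int64(50): np.int64(401), np.int64(52): np.int64(50), np.int64(54): np.int64(26), np.int64(56): np.int64(31), np.int64(58): np.int64(24), np.int64(60): np.int64(32), np.int64(62): np.int64(57), np.int64(64): np.int64(82), np.int64(66): np.int64(6)}
 base (np.float64(0.14100000000000001), array([501.35367976, 295.01580015]), array([121.48692084, 284.76980764]))
 knob 228 [483.68055057 295.27897773 200.11313596] [509.63599774 344.67812432 252.67105584] [493.50449991 321.54044592 226.67807744] 252.22756174382513
 coltop 73 [484.98860628 399.54949395 293.39277231] [502.18307289 419.92540151 296.22535054]
```

```bash
cat >> h.py <<'E'
def Rt(th): # tool down, x_tool=-y_obj, y_tool=-x_obj for object yaw th
    c,s=np.cos(th),np.sin(th); return np.array([[s,-c,0],[-c,-s,0],[0,0,-1.]])
def G(o,th,l): # gauge/obj local -> world
    c,s=np.cos(th),np.sin(th); return np.array([o[0]+c*l[0]-s*l[1],o[1]+s*l[0]+c*l[1],l[2]])
def wrist(name):
    s=telemetry.observe(); p,d=viewer.read_camera("wrist"); m=viewer.camera_model("wrist")
    T=np.eye(4);T[:3,:3]=s['tcp_rot'];T[:3,3]=s['tcp_pos'];T=T@m['mount']
    np.savez(name+".npz",p=p,d=d,T=T); cv2.imwrite(f"pics/{name}.png",p[:,:,::-1]); return p,cloud(d.astype(float),m['K'],T)
E
python3 - <<'E'
from h import *
o,th=(505.1,266.3),.139; bo,bt=(558.8,-109.3),.433
for R in (Rt(th),-Rt(th)*np.array([1,1,-1.])):
  for l in ((0,-60,420),(0,-60,200),(0,-60,80),(0,62,300),(0,62,150)):
    q=kin.solve_ik(G(o,th,l),R); print(l,None if q is None else np.round(q,2))
for R in (Rt(bt),-Rt(bt)*np.array([1,1,-1.])):
  for l in ((0,0,250),(0,0,36)):
    q=kin.solve_ik(G(bo,bt,l),R); print(l,None if q is None else np.round(q,2))
s=telemetry.observe(); print(kin.solve_ik([161,655,420],s['tcp_rot']), s['t'])
E
```

```text
(0, -60, 420) [ 0.34 -0.14  1.4  -0.    1.88 -2.94]
(0, -60, 200) [ 0.34 -0.14  1.75 -0.    1.53 -2.94]
(0, -60, 80) [ 0.34 -0.06  1.88 -0.    1.32 -2.94]
(0, 62, 300) [ 0.54 -0.07  1.53 -0.    1.68 -2.74]
(0, 62, 150) [ 0.54 -0.02  1.72 -0.    1.44 -2.74]
(0, -60, 420) [ 0.34 -0.14  1.4  -0.    1.88  0.2 ]
(0, -60, 200) [ 0.34 -0.14  1.75 -0.    1.53  0.2 ]
(0, -60, 80) [ 0.34 -0.06  1.88 -0.    1.32  0.2 ]
(0, 62, 300) [ 0.54 -0.07  1.53 -0.    1.68  0.4 ]
(0, 62, 150) [ 0.54 -0.02  1.72 -0.    1.44  0.4 ]
(0, 0, 250) [-0.24 -0.12  1.65 -0.    1.61  2.47]
(0, 0, 36) [-0.24  0.02  1.88 -0.    1.24  2.47]
(0, 0, 250) [-0.24 -0.12  1.65 -0.    1.61 -0.67]
(0, 0, 36) [-0.24  0.02  1.88 -0.    1.24 -0.67]
[ 1.29194728e+00  1.28161063e-01  1.13244174e+00  2.67966614e-05
  1.88198078e+00 -3.80389322e-02] 0.1
```

Run:
```python
from h import *
o,th=(505.1,266.3),.139
for n in ("scene","side"):
    p,W=load(n); h=cv2.cvtColor(p,cv2.COLOR_RGB2HSV); x,y,z=np.moveaxis(W,-1,0)
    m=(z>6)&(z<90)&(x>220)&(x<470)&(y>60)&(y<260)&((h[...,1]>120))
    print(n,'rack',m.sum(),np.nanmin(W[m],0),np.nanmax(W[m],0),np.percentile(W[m],[1,99],axis=0))
ctrl.line_to([161,655,400],vel=250)
ctrl.move_to(G(o,th,(0,-60,420)),Rt(th))
wrist("w1"); s=telemetry.observe(); print(s['t'],s['tcp_pos'],s['joints'])
```

```text
scene rack 1811 [263.84134319  60.45599184   6.14181482] [378.50705104 259.86904455  52.17345048] [[267.87791825  63.13183589   8.15910382]
 [371.49913336 257.73826474  45.66877022]]
side rack 1277 [265.45897709  60.12665707   6.00971212] [379.45960584 259.2328695   49.20911144] [[267.93732161  61.82629149   6.65440387]
 [372.20623356 257.12525519  41.51201915]]
3.4167 [513.32479752 207.22258981 419.88719568] [ 3.37586634e-01 -1.36257060e-01  1.39624583e+00  2.76015983e-05
  1.88176048e+00 -2.94313495e+00]
```

View pics/w1.png

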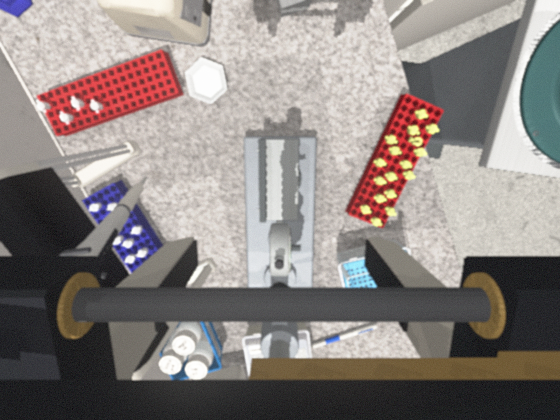

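The wrist view shows the gauge from above. The base has its left edge at column 246, its right edge at column 315 and its far end at row 133. The table is at columns 262–298, rows 138–222, with the fence on its left at about columns 258–268. I'll measure it in the gauge frame.

Run:
```python
from h import *
o,th=np.array((505.1,266.3)),.139
f=np.load("w1.npz"); m=viewer.camera_model("wrist"); W=cloud(f['d'].astype(float),m['K'],f['T'])
c,s=np.cos(th),np.sin(th); L=W.copy(); dx,dy=W[...,0]-o[0],W[...,1]-o[1]; L[...,0]=c*dx+s*dy; L[...,1]=-s*dx+c*dy
F=L.reshape(-1,3); F=F[np.isfinite(F).all(1)]; x,y,z=F.T
print('bench',np.median(z[(abs(z)<10)&(y<-130)&(y>-200)]))
b=F[(z>17)&(z<31)&(abs(x)<90)&(y>-150)&(y<10)]; print('basetop z',np.median(b[:,2]))
for y0 in range(-110,0,20):
    k=b[abs(b[:,1]-y0)<10]; print(y0,'base x',np.percentile(k[:,0],[.7,99.3]).round(1),end=' ')
    k=F[(abs(y-y0)<10)&(abs(x)<50)&(z>33)&(z<85)]; t=k[(abs(k[:,0])<15)]
    fe=k[k[:,2]>np.median(t[:,2])+8]; tt=k[abs(k[:,2]-np.median(t[:,2]))<5]
    print('table z',np.median(t[:,2]).round(1),'x',np.percentile(tt[:,0],[1,99]).round(1),'fence z',np.median(fe[:,2]).round(1),'x',np.percentile(fe[:,0],[3,50,97]).round(1),len(fe))
for x0 in (-50,-45,45,50):
    k=b[abs(b[:,0]-x0)<5]; print('base y lo',x0,np.percentile(k[:,1],.5))
t=F[(abs(x)<15)&(z>40)&(z<60)&(y<0)]; print('table ylo',np.percentile(t[:,1],.5), 'arm/dial top')
k=F[(abs(x)<40)&(z>120)&(y>-30)&(y<120)]
for y0 in range(-25,120,10):
    j=k[abs(k[:,1]-y0)<5]; 
    if len(j): print(y0,len(j),np.percentile(j[:,2],[2,50,98]).round(),np.percentile(j[:,0],[2,98]).round(1))
p=f['p'][125:245,225:335]; cv2.imwrite("pics/w1c.png",cv2.resize(p[:,:,::-1],None,fx=5,fy=5,interpolation=cv2.INTER_CUBIC))
```

```text
bench 1.7172522818473794
basetop z 25.426976470481236
-110 base x [-60.1  62.8] table z 52.3 x [-28.2  31.1] fence z 66.7 x [25.2 29.8 34.5] 35
-90 base x [-58.8  63.4] table z 52.6 x [-26.9  24.6] fence z 66.4 x [25.4 30.1 34.9] 90
-70 base x [-59.4  62. ] table z 52.5 x [-27.1  24.7] fence z 66.1 x [25.6 30.4 35.3] 85
-50 base x [-60.   62.7] table z 52.4 x [-27.3  24.7] fence z 66.5 x [25.8 30.7 35.6] 91
-30 base x [-58.4  63.5] table z 52.4 x [-27.5  23.6] fence z 66.2 x [24.7 29.4 34.3] 83
-10 base x [-59.2  62. ] table z 52.4 x [-27.8  23.9] fence z 66.4 x [24.8 29.7 34.6] 84
base y lo -50 -110.95481417192288
base y lo -45 -110.97412892154776
base y lo 45 -110.98068815339738
base y lo 50 -110.97798147051883
table ylo -305.7702182553977 arm/dial top
-25 194 [236. 251. 258.] [-8.4 10.7]
-15 273 [252. 263. 268.] [-10.   11.5]
-5 263 [154. 269. 282.] [-9.  11.4]
5 212 [210. 271. 284.] [-10.9  14.6]
15 179 [202. 266. 270.] [-24.1  11.5]
25 67 [252. 263. 265.] [-9.2 10.7]
55 196 [208. 212. 234.] [-8.3 12.7]
65 21 [207. 210. 212.] [-8.4 12.8]
115 112 [209. 212. 224.] [-8.4 11.6]
```

View pics/w1c.png

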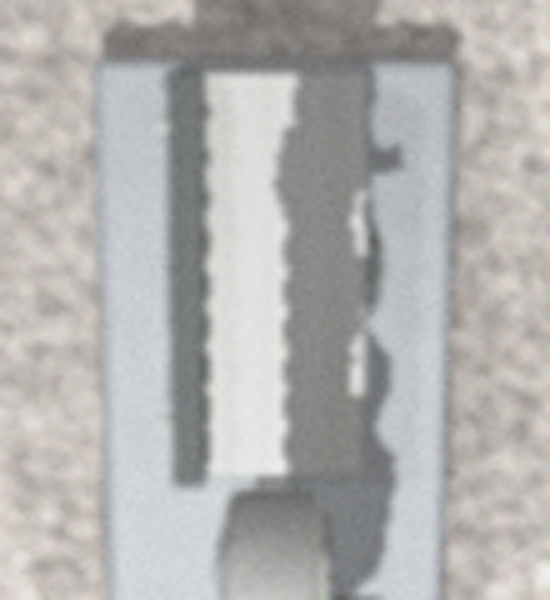

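The crop confirms a base front edge at v≈137.4 and side edges at u≈245.5 and 315. The fence is at u≈259–266. The depth also shows the dial spanning y_g ±29 and x_g ±10 with its top near z 282, so the gripper must stay back. I'll refine the gauge pose from these edges, then move over the block.

Run:
```python
from h import *
o,th=np.array((505.1,266.3)),.139
f=np.load("w1.npz"); m=viewer.camera_model("wrist"); T=f['T'];K=m['K']
c,s=np.cos(th),np.sin(th)
def ray(u,v,z):
    d=T[:3,:3]@np.linalg.solve(K,[u,v,1]); P=T[:3,3]+d*(z-T[2,3])/d[2]; dx,dy=P[:2]-o; return np.round([c*dx+s*dy,-s*dx+c*dy],1)
cr=lambda a,b:(225+(a-2)/5,125+(b-2)/5)
for nm,a,b,z in (('front',270,60,24),('L1',101,100,24),('L2',108,580,24),('R1',450,100,24),('R2',444,580,24),('fenceTopOut1',168,100,65),('fto2',174,470,65),('fti1',205,100,65),('fti2',208,470,65),('fenceend',190,486,65),('fencefront',190,66,65)):
    print(nm,ray(*cr(a,b),z))
# edges in scene/side of base by depth: local extents in y
for n in("scene","side"):
    p,W=load(n); dz={'scene':1.9,'side':-.3}[n]
    dx,dy=W[...,0]-o[0],W[...,1]-o[1]; x=c*dx+s*dy;y=-s*dx+c*dy;z=W[...,2]-dz
    k=(z>8)&(z<27)&(abs(x)<70)&(y>-140)&(y<-60); print(n,'front y',np.percentile(y[k&(abs(x+20)<25)],[.5,2,5]))
    k=(z>15)&(z<27)&(y>-90)&(y<120)&(abs(x)<75); print(n,'near x',[np.percentile(x[k&(abs(y-q)<20)],[1,3]).round(1) for q in(-70,0,80)])
ctrl.move_to([545,-70,330],Rt(.433)) if kin.solve_ik([545,-70,330],Rt(.433)) is not None else print("no")
s=telemetry.observe(); print(s['t'],s['tcp_pos'],s['joints'])
p,W=wrist("w2")
F=W.reshape(-1,3);F=F[np.isfinite(F).all(1)];x,y,z=F.T
print('bench',np.median(z[abs(z)<9]))
b=F[(x>470)&(x<650)&(y>-220)&(y<-10)&(z>36)&(z<50)]; zt=np.median(b[:,2]);b=b[abs(b[:,2]-zt)<4]; print(zt,trimrect(b[:,:2],.43,.5),rect(b[:,:2]))
```

```text
front [   2.8 -110.1]
L1 [ 59.8 -96.9]
L2 [62.  74.4]
R1 [-57.8 -96.9]
R2 [-60.   74.4]
fenceTopOut1 [ 34.4 -99.2]
fto2 [34.5 20.8]
fti1 [ 22.9 -99.2]
fti2 [23.3 20.8]
fenceend [29.3 26.3]
fencefront [  27.4 -109.5]
scene front y [-113.62031849 -112.22248074 -111.52203473]
scene near x [array([-61.3, -60.6]), array([-61.1, -60.8]), array([-61.1, -60. ])]
side front y [-114.63041819 -113.49461188 -112.89860506]
side near x [array([-60.1, -59.4]), array([-59.5, -59.3]), array([-59.6, -58.5])]
7.925 [545.00732582 -69.95004769 330.03903374] [-1.74070707e-01 -1.66678795e-01  1.56787551e+00 -5.41375688e-06
  1.74034543e+00  2.53416052e+00]
bench 1.8587956122212859
43.57734452667023 (np.float64(0.434), array([ 568.36245333, -129.77206342]), array([ 45.65827737, 206.45509912])) (array([ 569.7, -132.6]), array([ 46.1, 213.6]), 24.99)
```

View pics/w2.png

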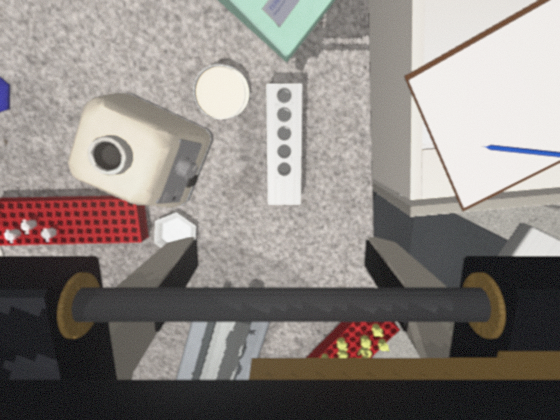

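The view shows the block at columns 267–301, rows 83–204, with its plain end at the bottom (row 204). The petri dish is at (222,92) and the mixer's nearest corner at about (210,140). I'll measure the block precisely and check the gripper body's clearance to the mixer.

Run:
```python
from h import *
f=np.load("w2.npz"); m=viewer.camera_model("wrist"); T=f['T'];K=m['K']; W=cloud(f['d'].astype(float),K,T)
bo,bt=np.array((558.8,-109.3)),.433
# colour/brightness mask of top near block -> contour -> ray cast at top height
z=W[...,2]; mk=((z>37)&(z<50)).astype(np.uint8); mk[:, :255]=0; mk[:,315:]=0; mk[:70]=0; mk[215:]=0
mk=cv2.morphologyEx(mk,cv2.MORPH_CLOSE,np.ones((9,9)))
cs,_=cv2.findContours(mk,0,2); k=max(cs,key=cv2.contourArea); print(cv2.minAreaRect(k))
def ray(u,v,z):
    d=T[:3,:3]@np.linalg.solve(K,[u,v,1]); return (T[:3,3]+d*(z-T[2,3])/d[2])[:2]
for zt in (41.8,43.5):
    C=np.array([ray(u,v,zt) for u,v in k[:,0]]); print(zt,rect(C), np.deg2rad(rect(C)[2]))
# mixer clearance to body rectangle
def clear(F,c0,th,label):
    c,s=np.cos(th),np.sin(th); d=F[:,:2]-c0; x=c*d[:,0]+s*d[:,1]; y=-s*d[:,0]+c*d[:,1]
    dx=np.maximum(abs(x)-94,0);dy=np.maximum(abs(y)-37.5,0); r=np.hypot(dx,dy); i=r.argmin(); print(label,len(F),r[i].round(1),F[i].round(),(r<3).sum())
for n in("scene","side"):
    p,V=load(n);F=V.reshape(-1,3);F=F[np.isfinite(F).all(1)]; F=F[(F[:,2]>90)&(F[:,0]>560)&(F[:,0]<850)&(F[:,1]>-200)&(F[:,1]<80)]
    for q in (0,-15): clear(F,bo+q*np.array([-np.sin(bt),np.cos(bt)]),bt,n+str(q)); 
    print(F[:,2].max())
F=W.reshape(-1,3);F=F[np.isfinite(F).all(1)]; F=F[(F[:,2]>90)&(F[:,2]<220)&(F[:,0]>560)&(F[:,1]>-200)&(F[:,1]<80)]
for q in (0,-15): clear(F,bo+q*np.array([-np.sin(bt),np.cos(bt)]),bt,'w'+str(q))
```

```text
((283.5, 144.0), (120.0, 35.0), 90.0)
41.8 (array([ 558.2, -108.1]), array([ 46.2, 159.8]), 25.0) 0.4363323129985824
43.5 (array([ 558.3, -108.2]), array([ 46. , 159.1]), 25.0) 0.4363323129985824
scene0 1384 20.4 [654. -43.  90.] 0
scene-15 1384 20.4 [654. -43.  90.] 0
140.84087536950562
side0 1545 28.8 [674. -66.  91.] 0
side-15 1545 28.8 [674. -66.  91.] 0
136.18266023826317
w0 8819 22.9 [656. -42.  90.] 0
w-15 8819 22.9 [656. -42.  90.] 0
```

```bash
cat >> h.py <<'E'
o,th=np.array((505.0,268.3)),.139
bo,bt=np.array((558.3,-108.6)),.435
E
python3 - <<'E'
from h import *
def st(l): s=telemetry.observe(); print(l,round(s['t'],2),s['tcp_pos'].round(1),s['opening'].round(1),np.round(s['gripper_force'],1),np.round(s['force'],1),s['joints'][5].round(3))
tp=th-.1
for l in ((-90,-95,350),(-90,-95,112),(-10.5,-95,112),(-10.5,-95,86)): print(np.round(kin.solve_ik(G(o,th,l),Rt(tp)),3))
g=G(bo,bt,(0,-5,0))[:2]
ctrl.move_gripper(75)
ctrl.move_to([*g,110],Rt(bt))
ctrl.line_to([*g,37],vel=80,stop_force=15); st('down')
ctrl.move_gripper(30,effort=50); st('grip')
ctrl.line_to([*g,60],vel=60); st('lift')
E
```

```text
[ 0.305 -0.365  1.696 -0.     1.811 -2.876]
[ 0.305 -0.314  2.042 -0.     1.414 -2.876]
[ 0.28  -0.127  1.887 -0.     1.382 -2.9  ]
[ 0.28  -0.106  1.911 -0.     1.336 -2.9  ]Traceback (most recent call last):
  File "<stdin>", line 8, in <module>
  File "<stdin>", line 2, in st
AttributeError: 'float' object has no attribute 'round'
```

```bash
cat >> h.py <<'E'
def st(l): s=telemetry.observe(); print(l,round(s['t'],2),np.round(s['tcp_pos'],1),np.round(s['opening'],1),np.round(s['gripper_force'],1),np.round(s['force'],1),np.round(s['joints'][5],3),flush=True)
E
python3 - <<'E'
from h import *
g=G(bo,bt,(0,-5,0))[:2]
st('now')
ctrl.move_gripper(30,effort=50); st('grip')
ctrl.line_to([*g,60],vel=60); st('lift')
E
```

```text
now 10.47 [ 560.7 -113.2   37.5] 75.0 0.0 [-0.4  0.6  0.1] 2.463
grip 11.06 [ 560.5 -113.2   37.1] 45.1 50.0 [ 0.3 -0.1  1.2] 2.463
lift 11.59 [ 560.4 -113.1   60.2] 45.4 50.0 [ 0.4 -0.2 -6.4] 2.463
```

Run:
```python
from h import *
g=G(bo,bt,(0,-5,0))[:2]; tp=th-.1
ctrl.line_to([*g,350],vel=250)
ctrl.move_to(G(o,th,(-90,-95,350)),Rt(tp)); st('over')
ctrl.line_to(G(o,th,(-90,-95,112)),vel=200); st('low')
ctrl.line_to(G(o,th,(-10.5,-95,112)),vel=80,stop_force=12); st('in')
r=ctrl.line_to(G(o,th,(-10.5,-95,84)),vel=25,stop_force=4); st('down %s'%r)
wrist("w3"); p,d=viewer.read_camera("scene"); q,d=viewer.read_camera("side")
cv2.imwrite("pics/put.png",np.hstack([cv2.resize(p[80:260,150:350],None,fx=2,fy=2)[:,:,::-1],cv2.resize(q[90:270,150:350],None,fx=2,fy=2)[:,:,::-1]]))
```

```text
over 17.3 [429.1 161.7 350. ] 45.7 50.0 [-0.5  0.8 -6.2] -2.875
low 18.64 [429.5 161.9 113.1] 45.7 50.0 [-0.4 -0.1 -6.7] -2.876
in 19.78 [507.5 172.7 112. ] 45.5 50.0 [-0.9 -0.7 -7.3] -2.9
down True 20.67 [507.7 172.7  88. ] 45.7 50.0 [-1.1  0.1  5.7] -2.9
```

View pics/put.png

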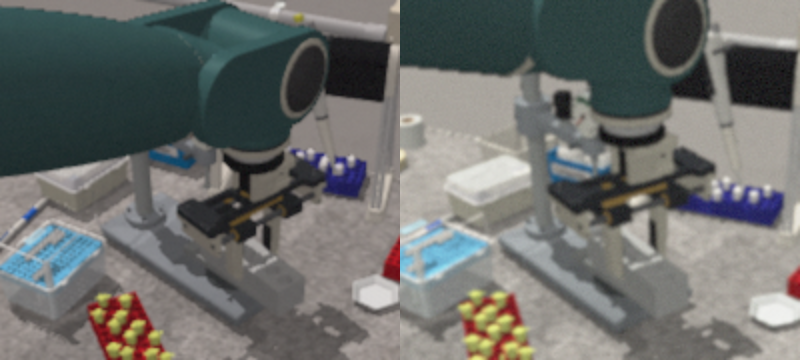

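The block is resting on the table at TCP z 88, which puts the table at about 51 mm. The jaws hold it in front of the dial with clearance. Now I'll release it and push it flush with closed fingers.

```bash
cat >> h.py <<'E'
def Rt2(th): return Rt(th)*np.array([-1,-1,1.])
E
python3 - <<'E'
from h import *
ctrl.move_gripper(64); st('rel')
s=telemetry.observe(); p=np.array(s['tcp_pos']); p[2]=240
ctrl.line_to(p,vel=200)
ctrl.move_to(G(o,th,(-85,-100,240)),Rt2(th)); ctrl.move_gripper(0); st('rot')
ctrl.line_to(G(o,th,(-85,-100,84)),vel=200)
r=ctrl.line_to(G(o,th,(-30,-100,84)),vel=25,stop_force=9); st('push %s'%r)
q=np.array(telemetry.observe()['tcp_pos']); d=q[:2]-o; print('local',np.cos(th)*d[0]+np.sin(th)*d[1],-np.sin(th)*d[0]+np.cos(th)*d[1])
E
```

```text
rel 21.37 [506.8 172.4  86.6] 63.8 0.0 [0.2 0.3 0.3] -2.9
rot 25.96 [434.7 157.5 240. ] 0.3 0.0 [-0.6  0.  -0.4] 0.153
push True 28.61 [482.1 163.9  83.7] 0.8 0.8 [-1.9  0.5  2.3] 0.139
local -37.136924050689004 -100.24577138511837
```

Run:
```python
from h import *
ctrl.line_to(G(o,th,(-60,-100,84)),vel=100)
ctrl.line_to(G(o,th,(-60,-150,200)),vel=200)
ctrl.line_to(G(o,th,(0,-197,200)),vel=200)
p,W=wrist("w4"); st('w4')
f=np.load("w4.npz");T=f['T'];K=viewer.camera_model("wrist")['K']
c,s=np.cos(th),np.sin(th); dx,dy=W[...,0]-o[0],W[...,1]-o[1]; x=c*dx+s*dy;y=-s*dx+c*dy;z=W[...,2]
m=(z>86)&(z<102)&(abs(x)<60)&(y>-200)&(y<60)
P=np.stack([x[m],y[m]],1); print('z',np.median(z[m]),trimrect(P,0,.5),rect(P)); vv,uu=np.nonzero(m); print(uu.min(),uu.max(),vv.min(),vv.max())
for y0 in range(-160,0,20):
    k=m&(abs(y-y0)<8); print(y0,np.percentile(x[k],[1,99]).round(1))
k=(z>60)&(z<72)&(x>15)&(x<45)&(y>-115)&(y<0); print('fence x',np.percentile(x[k],[2,98]))
```

```text
w4 30.35 [531.6  73.7 199.2] 0.3 0.0 [-0.9 -0.4 -0.4] -0.049
z 94.38069466495969 (np.float64(0.01200000000000001), array([   0.74797126, -104.43586736]), array([ 45.63273454, 125.37575577])) (array([   0.7, -104.4]), array([ 46.2, 127.4]), 0.81)
251 315 0 177
-160 [-21.3  24.1]
-140 [-21.2  23.6]
-120 [-21.5  23.9]
-100 [-21.8  23.4]
-80 [-22.2  22.9]
-60 [-22.4  22.6]
-40 [-22.7  22.7]Traceback (most recent call last):
  File "<stdin>", line 11, in <module>
    return _quantile_unchecked(
        a, q, axis, out, overwrite_input, method, keepdims, weights)
    return _ureduce(a,
                    func=_quantile_ureduce_func,
    ...<5 lines>...
                    overwrite_input=overwrite_input,
                    method=method)
    r = func(a, **kwargs)
    result = _quantile(arr,
                       quantiles=q,
    ...<2 lines>...
                       out=out,
                       weights=wgt)
    slices_having_nans = np.isnan(arr[-1, ...])
                                  ~~~^^^^^^^^^
IndexError: index -1 is out of bounds for axis 0 with size 0
```

View pics/w4.png

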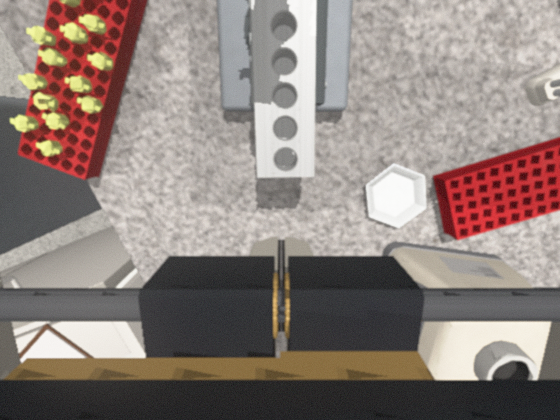

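The view shows the block lying along the fence with its rear end at row 177 (y_g≈−168) and its top at z≈93. It needs to move about 29 mm toward the column. I'll push its rear end, then push it lightly sideways again to seat it.

```bash
cat >> h.py <<'E'
def meas(name):
    p,W=wrist(name); c,s=np.cos(th),np.sin(th); dx,dy=W[...,0]-o[0],W[...,1]-o[1]; x=c*dx+s*dy;y=-s*dx+c*dy;z=W[...,2]
    m=(z>86)&(z<102)&(abs(x)<60)&(y>-200)&(y<60)
    P=np.stack([x[m],y[m]],1); print('rear y',np.percentile(y[m],[.3,1]),'yaw',trimrect(P,0,.5),rect(P),np.median(z[m]))
    for y0 in range(-130,0,20):
        k=m&(abs(y-y0)<8); f=(z>60)&(z<72)&(x>10)&(x<50)&(abs(y-y0)<8)
        if k.any(): print(y0,np.percentile(x[k],[1,99]).round(1), np.percentile(x[f],[5,50,95]).round(1) if f.sum()>3 else f.sum())
E
python3 - <<'E'
from h import *
ctrl.line_to(G(o,th,(0,-197,84)),vel=200)
r=ctrl.line_to(G(o,th,(0,-147.5,84)),vel=35,stop_force=30); st('ypush %s'%r)
ctrl.line_to(G(o,th,(0,-165,84)),vel=80)
ctrl.line_to(G(o,th,(-75,-165,84)),vel=150)
ctrl.line_to(G(o,th,(-75,-88,84)),vel=150)
r=ctrl.line_to(G(o,th,(-30,-88,84)),vel=25,stop_force=9); st('push %s'%r)
q=np.array(telemetry.observe()['tcp_pos']); d=q[:2]-o; print('local x',np.cos(th)*d[0]+np.sin(th)*d[1])
ctrl.line_to(G(o,th,(-75,-100,84)),vel=150)
ctrl.line_to(G(o,th,(-30,-170,200)),vel=200)
ctrl.line_to(G(o,th,(0,-180,200)),vel=200)
meas("w5"); st('end')
p=np.load("w5.npz")['p'][0:170,200:370]; cv2.imwrite("pics/w5c.png",cv2.resize(p[:,:,::-1],None,fx=3.5,fy=3.5,interpolation=cv2.INTER_CUBIC))
E
```

```text
ypush False 32.65 [524.9 121.2  84. ] 0.5 6.8 [ -6.9 -15.1   6.8] 0.043
push True 35.72 [480.6 176.   83.8] 0.6 2.1 [-4.   0.9  3.8] 0.162
local x -36.972561968837795
rear y [-138.75433337 -137.96624041] yaw (np.float64(-0.003999999999999997), array([  0.71697884, -81.68828463]), array([ 45.6512902 , 113.96887128])) (array([  0.7, -80.7]), array([116.6,  46.2]), 89.95) 94.38205505191198
-130 [-22.   23.2] 0
-110 [-21.6  23.3] [26.6 30.2 34.2]
-90 [-21.8  23.5] [27.  30.5 34.3]
-70 [-22.   23.2] [26.5 30.5 34.1]
-50 [-21.8  23.3] [26.8 30.5 34.1]
-30 [-22.1  23.5] [26.9 30.6 34.2]
end 37.36 [529.4  90.4 198.9] 0.4 0.0 [ 0.2 -0.6 -0.5] -0.017
```

View pics/w5c.png

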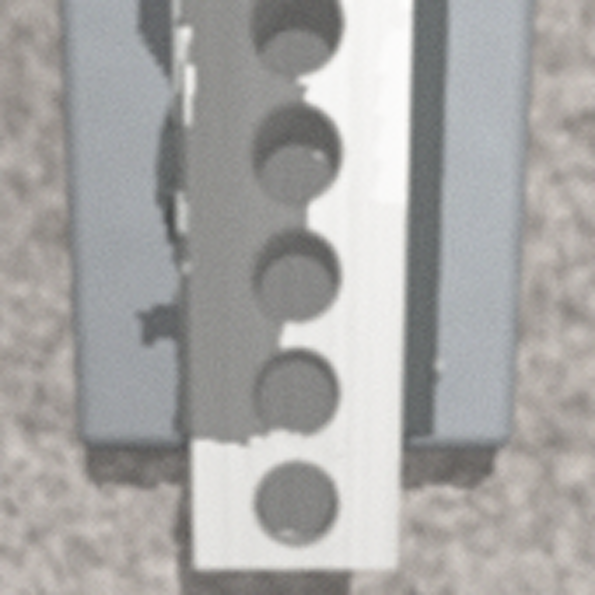

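The crop shows the block parallel to the fence with no gap. Its rear end is at crop row 570 and the base's front edge at row 440. I'll ray-cast both to check the overhang, which should be 25 mm.

Run:
```python
from h import *
f=np.load("w5.npz");T=f['T'];K=viewer.camera_model("wrist")['K'];c,s=np.cos(th),np.sin(th)
def ray(u,v,z):
    d=T[:3,:3]@np.linalg.solve(K,[u,v,1]); P=T[:3,3]+d*(z-T[2,3])/d[2]; dx,dy=P[:2]-o; return np.round([c*dx+s*dy,-s*dx+c*dy],1)
cr=lambda a,b:(200+a/3.5-.4,b/3.5-.4)
for nm,a,b,z in(('rear',295,569,93),('frontL',130,438,24),('frontR',470,440,24),('fence end',422,436,65),('well5',297,503,93)): print(nm,ray(*cr(a,b),z))
for n in ("scene","side"):
    p,d=viewer.read_camera(n); m=viewer.camera_model(n); W=cloud(d.astype(float),m['K'],m['extrinsics']); np.savez(n+"5.npz",p=p,d=d)
    dx,dy=W[...,0]-o[0],W[...,1]-o[1]; x=c*dx+s*dy;y=-s*dx+c*dy;z=W[...,2]
    k=(z>70)&(z<100)&(abs(x)<35)&(y>-190)&(y<60); print(n,'block y',np.percentile(y[k],[.5,1,99,99.5]),'z',np.median(z[k&(z>88)]))
    k=(z>10)&(z<28)&(abs(x+45)<15)&(y<-60)&(y>-140); print('base front',np.percentile(y[k],[.5,1]))
    k=(z>140)&(z<185)&(abs(x)<14)&(abs(y)<25); print('foot/stem',k.sum(),np.median(x[k]),np.median(y[k]),np.percentile(z[k],[1,10]))
    k=(z>225)&(z<262)&(y>45)&(y<80)&(abs(x)<30); print('knob',k.sum(),np.percentile(x[k],[2,98]),np.percentile(y[k],[2,98]),np.percentile(z[k],[95,99]))
    k=(z>225)&(z<300)&(y>-40)&(y<40)&(abs(x)<30);print('dial y',np.percentile(y[k],[1,99]),np.percentile(z[k],[1,99]))
    u,v=project(n,G(o,th,(-10,0,170))).astype(int); cv2.imwrite(f"pics/{n}5.png",cv2.resize(p[v-65:v+65,u-65:u+65,::-1],None,fx=4,fy=4,interpolation=cv2.INTER_CUBIC))
a=cv2.imread("pics/scene5.png");b=cv2.imread("pics/side5.png"); cv2.imwrite("pics/foot5.png",cv2.resize(np.hstack([a,b]),(800,400)))
```

```text
rear [   0.9 -139. ]
frontL [ -45.6 -109.9]
frontR [  50.2 -110.4]
fence end [  32.1 -109.5]
well5 [   1.3 -124.2]
scene block y [-140.21376239 -139.75400812   20.20249099   20.92444472] z 94.5860879733483
base front [-114.34817206 -114.29849571]
foot/stem 30 -0.5166557119992274 -0.6567788660033447 [151.49026788 153.34460949]
knob 89 [-12.04453712   8.28265819] [49.05734047 70.15598512] [251.3318462  254.14524452]
dial y [-27.7697069   26.72453101] [225.88673286 284.30159937]
side block y [-141.49909188 -141.09373235   18.23518746   19.68911266] z 92.09516178467683
base front [-115.90373275 -115.71388978]
foot/stem 48 0.7977859386535623 -1.6518542392385638 [148.36832046 150.70363971]
knob 115 [-10.09465254  10.42157638] [49.50029265 69.26042713] [252.11645804 252.56887822]
dial y [-24.14279268  23.39933383] [225.72363661 281.42288784]
```

View pics/foot5.png

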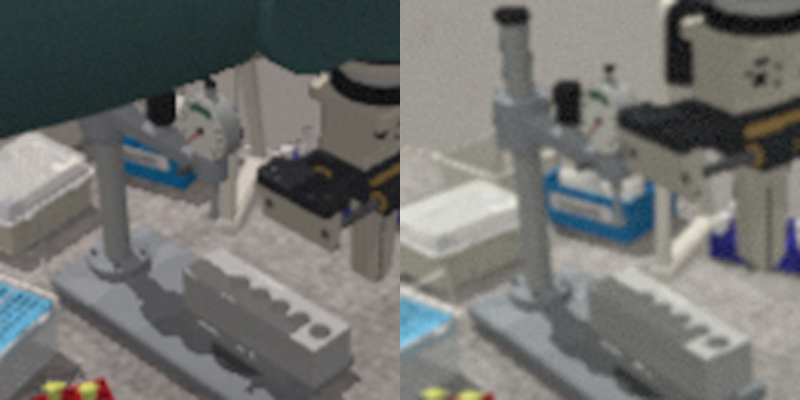

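The block spans y_g −140 to 20 in both cameras, directly under the stem. The foot tip is up at z≈149 and the needle points lower left. Before gripping the knob I'll check the wrist housing's height against the column top.

Run:
```python
from h import *
for n in("scene","side"):
  for h in (60,100,120,140,160,180,200,240): 
    u,v=project(n,[507.7,172.7,88+h]); off={'scene':(150,80,0),'side':(150,90,400)}[n]
    print(n,h,((u-off[0])*2+off[2]).round(),((v-off[1])*2).round())
for l in ((0,-60,420),(0,62,420),(0,62,237),(0,62,165)): print(np.round(kin.solve_ik(G(o,th,l),Rt(th)),3))
# robot cloud vs TCP: points of arm green in side view now
t=np.array(telemetry.observe()['tcp_pos'])
for n in("scene","side"):
    f=np.load(n+"5.npz"); m=viewer.camera_model(n); W=cloud(f['d'].astype(float),m['K'],m['extrinsics']); p=f['p'].astype(int)
    g=(p[...,1]-p[...,0]>15)&(p[...,2]-p[...,0]>10)&(p[...,1]<140)&np.isfinite(W[...,2])&(W[...,2]>150)
    r=np.hypot(W[...,0]-t[0],W[...,1]-t[1]); 
    for a in (60,90,150,250,350):
        k=g&(r<a)&(r>a-60); print(n,a,k.sum(),(np.percentile(W[k][:,2],[1])-t[2]).round() if k.sum()>5 else '')
```

```text
scene 60 252.0 222.0
scene 100 252.0 196.0
scene 120 252.0 183.0
scene 140 252.0 169.0
scene 160 252.0 155.0
scene 180 252.0 141.0
scene 200 252.0 127.0
scene 240 252.0 97.0
side 60 633.0 213.0
side 100 632.0 181.0
side 120 631.0 165.0
side 140 631.0 149.0
side 160 630.0 132.0
side 180 629.0 115.0
side 200 629.0 98.0
side 240 627.0 62.0
[ 0.34  -0.135  1.395 -0.     1.882 -2.94 ]
[ 0.543 -0.045  1.311 -0.     1.876 -2.737]
[ 0.543 -0.056  1.615 -0.     1.582 -2.737]
[ 0.543 -0.028  1.705 -0.     1.464 -2.737]
scene 60 1073 [200.]
scene 90 1569 [201.]
scene 150 1641 [243.]
scene 250 1542 [272.]
scene 350 2462 [293.]
side 60 680 [199.]
side 90 1646 [199.]
side 150 2487 [241.]
side 250 2545 [254.]
side 350 3462 [268.]
```

Run:
```python
from h import *
ctrl.line_to(G(o,th,(0,-180,420)),vel=250)
ctrl.move_gripper(60)
ctrl.move_to(G(o,th,(0,62,420)),Rt(th)); st('above')
ctrl.line_to(G(o,th,(0,62,300)),vel=200)
r=ctrl.line_to(G(o,th,(0,62,237.5)),vel=60,stop_force=10); st('at knob %s'%r)
ctrl.move_gripper(15,effort=25); st('grip')
```

```text
above 41.88 [496.5 329.5 420. ] 59.8 0.0 [ 0.1  0.4 -0.8] -2.737
at knob False 43.82 [496.5 329.8 238. ] 60.1 0.0 [-0.3 -0.6  0.4] -2.737
grip 44.49 [498.2 329.9 237.6] 23.1 25.0 [19.4  4.3 -4.8] -2.737
```

Run:
```python
from h import *
s=telemetry.observe(); p=np.array(s['tcp_pos']); p[:2]=G(o,th,(2.6,62,0))[:2]; z0=p[2]
ctrl.line_to(p,vel=20); st('recentre')
for dz,v in ((50,40),(58,25),(66,20)):
    p[2]=z0-dz; r=ctrl.line_to(p,vel=v,stop_force=40); st('dz %g %s'%(dz,r))
    if r: break
for n in ("scene","side"):
    q,d=viewer.read_camera(n); m=viewer.camera_model(n); kz=telemetry.observe()['tcp_pos'][2]-1
    u,v=project(n,G(o,th,(-10,0,kz+10))).astype(int); cv2.imwrite(f"pics/{n}6.png",cv2.resize(q[v-35:v+55,u-45:u+45,::-1],(400,400),interpolation=cv2.INTER_CUBIC))
cv2.imwrite("pics/dial6.png",np.hstack([cv2.imread("pics/scene6.png"),cv2.imread("pics/side6.png")]))
```

```text
recentre 44.77 [498.4 330.  237.4] 23.4 25.0 [-7.  -2.1  1.6] -2.739
dz 50 False 46.17 [498.4 330.  187.6] 23.3 25.0 [-6.9 -2.1  2.5] -2.739
dz 58 False 46.64 [498.3 330.  179.5] 23.6 25.0 [-6.1 -1.6  0.5] -2.739
dz 66 False 47.19 [498.4 330.  171.8] 23.6 25.0 [-7.8 -2.6  5.1] -2.739
```

View pics/dial6.png

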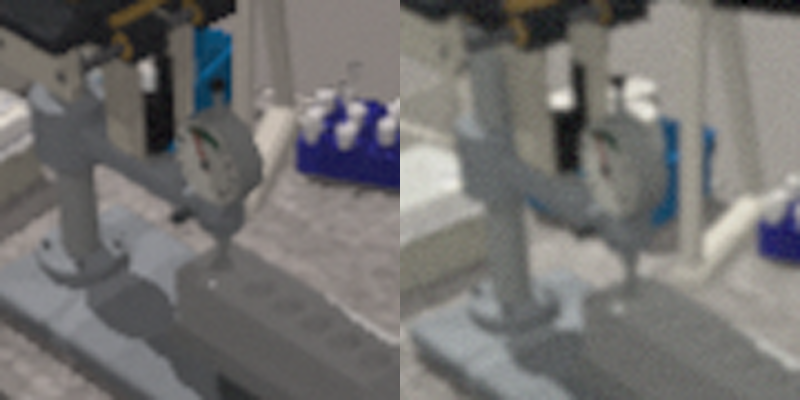

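The foot is standing on the block, with its tip at about (222,262) in the left half. The needle points a little left of straight up, with the green arc at about (205,135). I'll measure the needle angle on the dial plane.

```bash
cat >> h.py <<'E'
def needle():
    c,s=np.cos(th),np.sin(th); nx=np.array([c,s,0]); ny=np.array([-s,c,0]); kz=telemetry.observe()['tcp_pos'][2]-1
    for n in ("scene","side"):
        q,_=viewer.read_camera(n); m=viewer.camera_model(n); T=m['extrinsics']; h=cv2.cvtColor(q,cv2.COLOR_RGB2HSV)
        p=q.astype(int); P0=G(o,th,(-10,0,kz+17)); u0,v0=project(n,P0).astype(int)
        v,u=np.mgrid[v0-22:v0+23,u0-22:u0+23]; a=p[v0-22:v0+23,u0-22:u0+23]
        D=(np.linalg.solve(m['K'],np.stack([u.ravel(),v.ravel(),np.ones(u.size)])).T)@T[:3,:3].T
        t=(P0-T[:3,3])@nx/(D@nx); X=T[:3,3]+D*t[:,None]-P0; y=X@ny; z=X[:,2]
        red=np.clip(a[...,0]-np.maximum(a[...,1],a[...,2]),0,None).ravel(); grn=np.clip(a[...,1]-np.maximum(a[...,0],a[...,2]),0,None).ravel()
        inn=np.hypot(y,z)<30
        for nm,w,tr in(('red',red,25),('green',grn,12)):
            k=inn&(w>tr); print(n,nm,k.sum()); 
            if k.sum()>2:
                yy,zz,ww=y[k],z[k],w[k].astype(float); print('  mean y z',np.average(yy,weights=ww).round(1),np.average(zz,weights=ww).round(1),'range',yy.min().round(),yy.max().round(),zz.min().round(),zz.max().round())
                C=np.cov(np.stack([yy,zz]),aweights=ww); e=np.linalg.eigh(C)[1][:,1]; e=e*np.sign(e[1]); print('  axis angle from up, + to column (left in view):',np.degrees(np.arctan2(e[0],e[1])).round(1))
E
python3 - <<'E'
from h import *
needle(); st('')
E
```

```text
scene red 0
scene green 0
side red 0
side green 0
 47.39 [498.4 330.  171.8] 23.5 25.0 [-8.6 -1.9  3.5] -2.739
```

```bash
sed -i "s/('red',red,25),('green',grn,12)/('red',red,max(6,.45*red[inn].max())),('green',grn,max(4,.45*grn[inn].max()))/; s/print(n,nm,k.sum()); /print(n,nm,k.sum(),w[inn].max())/" h.py
python3 - <<'E'
from h import *
needle()
E
```

```text
scene red 12 22
  mean y z 5.3 -1.5 range -1.0 10.0 -8.0 6.0
  axis angle from up, + to column (left in view): 23.6
scene green 11 10
  mean y z -2.7 8.0 range -9.0 14.0 4.0 12.0
  axis angle from up, + to column (left in view): -88.4
side red 12 15
  mean y z 3.6 -3.5 range -2.0 7.0 -11.0 4.0
  axis angle from up, + to column (left in view): 18.6
side green 10 12
  mean y z -6.5 8.4 range -12.0 1.0 4.0 12.0
  axis angle from up, + to column (left in view): 69.9
```

The needle is about 21° left of up, so the foot is at about 10.1 mm. I'll lower it another 1.9 mm, recheck, and release.

Run:
```python
from h import *
p=np.array(telemetry.observe()['tcp_pos']); p[2]-=2.2
p[:2]=G(o,th,(2.0,62,0))[:2]
ctrl.line_to(p,vel=10,stop_force=40); ctrl.wait(.2); st('low'); needle()
```

```text
low 48.05 [498.3 330.  170.3] 23.6 25.0 [-3. -2.  7.] -2.738
scene red 9 20
  mean y z 1.8 -1.8 range -1.0 3.0 -10.0 6.0
  axis angle from up, + to column (left in view): -4.1
scene green 10 13
  mean y z -0.3 8.2 range -13.0 10.0 5.0 13.0
  axis angle from up, + to column (left in view): 89.2
side red 12 12
  mean y z 1.3 -2.0 range -2.0 7.0 -10.0 23.0
  axis angle from up, + to column (left in view): -4.2
side green 14 9
  mean y z -4.9 7.2 range -15.0 10.0 3.0 12.0
  axis angle from up, + to column (left in view): 88.5
```

Run:
```python
from h import *
ctrl.move_gripper(60); st('open')
p=np.array(telemetry.observe()['tcp_pos']); kz=p[2]
p[2]=260; ctrl.line_to(p,vel=100); p[2]=420; ctrl.line_to(p,vel=220)
ctrl.move_to(G(o,th,(0,-180,420)),Rt2(th)); st('away')
c=[]
for n in ("scene","side"):
    q,d=viewer.read_camera(n); u,v=project(n,G(o,th,(-10,0,kz+5))).astype(int); c.append(cv2.resize(q[v-45:v+65,u-55:u+55,::-1],(400,400),interpolation=cv2.INTER_CUBIC))
cv2.imwrite("pics/fin.png",np.hstack(c))
```

```text
open 48.92 [498.4 330.  169.6] 60.3 0.0 [-1.3 -0.1  0.2] -2.738
away 53.17 [529.9  90.2 419.9] 60.4 0.0 [-0.5  0.1  0.2] -0.019
```

View pics/fin.png

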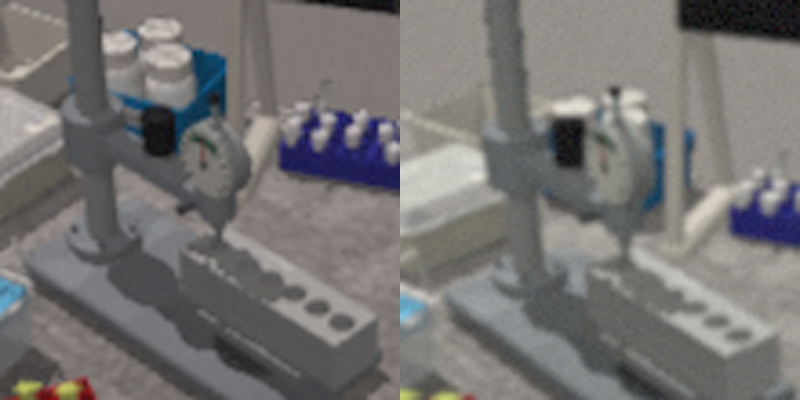

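The foot stands on the block's plain end at about (218,240). The needle at (204,152) points straight up into the green arc, and the arm is clear. I'm handing in the job.

```bash
python3 -c "
from bench import workorder; print(workorder.job_done())"
```

```text
the job is handed in; nothing more can be done
None
```

The job is handed in at about 53 s of the 64 s allowed: the block lies flush against the fence with its plain end under the gauge foot, which stands on it with the needle upright in the green sector and the arm clear; my rough camera-based block height is 42 mm (not a dial reading).

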